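# Lock the bayonet cap of a paint strainer

### The job

Take the blue bayonet cap from its black stand and put it into the slotted port of the grey paint strainer box. Press it down against the spring, feeling for the depth and never forcing it, and turn it a quarter turn clockwise until it springs up into its locked detent, then let go; leave the other things on the bench where they are.

Things in the scene. Friction and masses are not known exactly. Their poses are not given: they have to be found in the camera images.
- cap_grip (a point): Loose blue bayonet cap, about 200 g: the point on its axis 24 above the top of its flange. z up, x along the grip bar. Flange 80 dia x 8 thick, lying on the stand at the start; on it the grip bar, 60 long (x) x 16 thick (y) x 36 high, its top 12 above this point. Pinch the bar across y, fingertips just above the flange. Looks the same turned half round.
- cap_foot (a point): The cap again: bottom centre of the steel stem under the flange, 65 below cap_grip. Stem 20 dia, 33 long below the flange. At its foot two lugs form a cross bar, 60 long along the grip bar, 11 wide, 6 high, so the lugs' tops are 6 above this point.
- port (a point): Port of the strainer box: nominal centre of the top face of its square 92 aluminium locking ring, 100 above the table; z up, x along the entry slot. Slot right through, 68 long (x), 17 wide (y), white marks at its ends; the grip bar goes in along it, either way round. The real ring stands up to 8 higher or lower than this point, anew each time, not reported: feel for it.
- plunger_top (a point): Top of the brass spring plunger in the port at rest, 18 dia, 1 below the port point. The cap's foot meets it: 3.5 N at once, then 0.15 N more per mm, 7 to 10 N where the cap can turn. The flange's underside meets the ring rigidly when the lugs' tops are 27 below the real ring top; they must be 25 or more below it to turn, so the cap turns only within 2 of that bottom.
- lock_mark (a point): Red mark on the ring, 40 from the port centre (another opposite): the locked direction of the grip bar, port y. The pressed cap turns clockwise from above only, 90 degrees (play 6), to a hard stop. There, as pressing eases, the spring lifts it 20 to 22 into the detent, lugs' tops 5 below the ring top, flange 22 above the ring; it then cannot turn back.
- strainer: Grey paint strainer box, bolted down, 112 x 112, foot plate 150 x 150; origin at its centre on the table, axes as the port's. Cap and slot have about 3 play sideways. More than 30 N between the cap and the box would damage it.
- stand: Black square frame on which the cap starts, fixed, 94 x 94 outside, 68 x 68 inside, 40 high; origin at its centre on the table
- primer_can: loose bystander: tin can with red label, 86 dia x 115; origin at its underside
- hardener_can: loose bystander: tin can with paper label, 72 dia x 100; origin at its underside
- tint_jar: loose bystander: small jar with yellow cap, 40 dia x 45; origin at its underside
- sanding_block: loose bystander: orange block 70 x 40 x 30; origin at its underside
- polish_pad: loose bystander: round yellow polishing pad, 90 dia x 22; origin at its underside
- mix_cup: loose bystander: white mixing cup, 84 dia x 100; origin at its underside
- scraper: loose bystander: long flat scraper lying on the table; origin at its underside
Not all that is in view belongs to the job. What is meant by the part that bears cap_grip is not yellow, and is the larger of those in its own colour.

How it is judged:
On the way, in this order (a step that is already met when the one before it is completed fails the run):
1. the cap is in the entry slot, upright, its grip bar along the slot, pressed down so far that the lugs are below the ring (z of cap_grip in the frame of port below 0.043 m and horizontal distance between cap_grip and port below 0.008 m and angle between the x axis of cap_grip and the x axis of port, either way round below 0.2 rad), for 0.05 s.
2. the cap has been turned a quarter under the ring and has sprung up into its detent (z of cap_grip in the frame of port between 0.044 and 0.0635 m and horizontal distance between cap_grip and port below 0.007 m and angle between the x axis of cap_grip and the y axis of port, either way round below 0.14 rad and angle between cap_grip's own z axis and vertical below 0.14 rad), for 0.2 s.
At the end, for the whole second after the job is handed in: The cap sits upright (within 8 degrees) and within 7 mm of the port's centre, its grip bar along the port's y axis within 8 degrees, cap_grip 44 to 63.5 mm above the port point (the lugs up in their pockets), at rest and released (all of step 2 and linear speed of cap below 0.02 m/s and contact force between the fingers and cap below 0.1 N); the robot touches nothing.
It fails at once if the cap and the strainer box press on each other with more than 30 N (contact force between cap and strainer above 30 N).
It fails at once if a bystander is moved by more than 25 mm (distance of any of primer_can, hardener_can, tint_jar, sanding_block, polish_pad, mix_cup, scraper from where it was at the start of the episode above 0.025 m).
It also fails if it takes over 72 s, if anything falls off the work surface, if the arm or the gripper's body presses on something with over 40 N, if the wrist force passes 120 N, or if a joint passes its speed limit or range.

### The arm

A 6-joint arm with a two-finger parallel gripper is mounted at the origin on the work surface. World frame = base frame: x ahead of the robot, y to its left, z up, the work surface at z = 0. Lengths are in m, angles in rad, forces in N, time in s.
With the tool pointing down it reaches from about 0.35 to 0.8 m from the base axis. Payload 7.3 kg.
Tool frame: the origin (TCP) lies on the centre line of the jaws, within the pads' length; the fingertips stand 14 mm ahead of it and the grasp point (between the pads) lies 5 mm behind it; z points along the fingers, x is the direction in which the jaws open and shut, and the axes are right-handed (so a half turn about z gives the same grasp; the last joint's range is limited). The gripper opens to 85 mm and grips with 20 to 120 N. Pads are 22 mm wide; open, the fingers measure 114 mm over their backs; the gripper's body (76 mm by 85 mm) begins 54 mm behind the grasp point. The pads swing forward as they close: fully open they stand 13 mm farther back than shut.
Start: joints at [-1.285, 0.342, 1.524, -0, 1.275, -0.146], TCP at [0.22, -0.477, 0.245] pointing down, gripper open.
Joint ranges: [-2.53, 2.53], [-0.77, 2.02], [0.04, 2.7], [-1, 4.14], [0.28, 2.66], [-3.11, 3.11]. Speed limits (rad/s): [2.57, 2.57, 3.14, 3.14, 3.14, 3.14].

### API

Orientations are given as a unit quaternion [x, y, z, w].
In Python, from rig import * gives the robot as it stands.
- The arm moves only by the tool apply_moves, never from a script. Its argument "steps" is a list of rows, each an object of numbers: "x", "y", "z": the shift along the tool's x, y, z in mm; "roll": the turn about the tool's z in rad; "claw": the opening, from 0 (shut) to 1 (fully open). In form: [{"x": .., "y": .., "z": .., "roll": .., "claw": ..}, ...]. A call has 1 to 20 rows; each row is the pose to reach, as a shift and turn from the pose commanded when the call began, along the tool's axes at that moment; what a row does not reach only later rows make up. A row lasts 1/8 s, in which the tool goes at most 62.5 mm and 10.7 degrees, less where a joint would pass 70% of its speed; a pose out of reach is approached as far as the arm can. A call with a gripper value outside its range is refused whole. The fingers move at their own pace and stop on an object; "force" is the grip in N (left out, the last holds). Time passes only in rows, so rows that repeat a pose let the fingers close. It gives the time, the measured TCP pose, the force and the opening at its end, in the units of the state.
- read_state(): the state, without advancing time (a new reading comes with each control period).
- read_camera(name): name is "scene" or "side" or "wrist"; returns the picture (400x640x3 uint8, red, green, blue); there is no depth.
- get_calibration(name): a dict with "camera_matrix" (3x3 intrinsics, pixels), "dist" ([k1, k2, p1, p2, k3] as OpenCV has them; the pictures are not rectified), "origin" and "attitude" of the camera in the world. Camera axes: x right, y down, z forward; pixel columns grow to the right and rows downward; lengths in m; the calibration is good to about 2 mm. A picture is of the moment at which its call begins: read the wrist's pose just before it. get_calibration takes no time and is no camera call; for the wrist camera it gives the pose at the moment of the call.
- job_done(): hands the job in, once; it reports no verdict.
The state is a dict: "clock": time; "joint_positions": joint angles; "qvel": joint speeds; "effort": joint torques, N m; "eef_pos": TCP position; "tool_rot": TCP orientation; "force": force on the tool from outside, world axes, zero at the start; "torque": the same for the moment, N m; "gripper_width": opening from 0.0 (shut) to 1.0 (fully open).
Only numpy, scipy, OpenCV 4.12 (cv2) and the standard library are available. Lean on these libraries where they do the work, as an engineer would, in place of code of your own. Each camera call takes 0.05 s, during which the arm holds its last target.

## Working session

There is one attempt and no reset: what is moved stays moved. The work goes in short steps, Python scripts to look and compute and a tool call to move; the robot and the scene stay as the last step left them, time stands still between calls to the robot, and variables do not carry over. Pictures are saved under pics/ and viewed, and the job is handed in when it is done.

Besides the shell and the picture viewer there is one more tool, called after "Call:" as a command line: name --argument value ..., lists and objects as JSON in quotes. apply_moves: Moves the arm, as the interface text tells. Its arguments: {"type":"object","properties":{"steps":{"type":"array","items":{"type":"object","properties":{"x":{"type":"number"},"y":{"type":"number"},"z":{"type":"number"},"roll":{"type":"number"},"claw":{"type":"number"}}}},"force":{"type":"number"}},"required":["steps"]}

```bash
mkdir -p pics; ls
python3 - <<'E'
from rig import *
import cv2
s=read_state();print(s)
for n in ["scene","side","wrist"]:
    c=get_calibration(n);print(n,c)
    cv2.imwrite(f"pics/a_{n}.png",read_camera(n)[:,:,::-1])
E
```

```text
pics
{'clock': 0.0, 'joint_positions': array([-1.28502926e+00,  3.42717497e-01,  1.52504409e+00,  2.92723692e-06,
        1.27541964e+00, -1.45984910e-01]), 'qvel': array([-0.00033499, -0.00097633,  0.00133506, -0.0014643 , -0.00090735,
       -0.00124552]), 'effort': array([ 1.18847125e-03, -4.33678758e+01, -2.46007937e+01, -1.85841882e-04,
        7.90793099e-03, -3.36518269e-06]), 'eef_pos': array([ 0.2196078 , -0.47642434,  0.24461922]), 'tool_rot': array([ 8.42158233e-01, -5.39229896e-01, -5.98578076e-04, -5.22108867e-04]), 'force': array([-0.15969927, -0.20680172,  0.4748502 ]), 'torque': array([-0.02999179,  0.01398065,  0.00176629]), 'gripper_width': 0.9975251728270736}
scene {'camera_matrix': array([[443.94891236,   0.        , 323.75166441],
       [  0.        , 443.94891236, 198.23788718],
       [  0.        ,   0.        ,   1.        ]]), 'dist': array([-0.05346647,  0.        ,  0.        ,  0.        ,  0.        ]), 'origin': array([ 1.52527118, -0.45814867,  0.82250645]), 'attitude': array([ 0.75451238,  0.4646064 , -0.23845863, -0.39747887])}
side {'camera_matrix': array([[506.4649338 ,   0.        , 317.92504058],
       [  0.        , 506.4649338 , 203.25321427],
       [  0.        ,   0.        ,   1.        ]]), 'dist': array([-0.13044674,  0.        ,  0.        ,  0.        ,  0.        ]), 'origin': array([-0.05104372, -1.00843625,  1.31125192]), 'attitude': array([ 0.89277501, -0.24261048,  0.10524849, -0.36471317])}
wrist {'camera_matrix': array([[276.28461385,   0.        , 319.65303052],
       [  0.        , 276.28461385, 199.85878634],
       [  0.        ,   0.        ,   1.        ]]), 'dist': array([-0.03800649,  0.        ,  0.        ,  0.        ,  0.        ]), 'origin': array([ 0.28581602, -0.44655025,  0.37276685]), 'attitude': array([ 0.83359645, -0.53331837, -0.07784417,  0.1209494 ])}
```

View pics/a_scene.png

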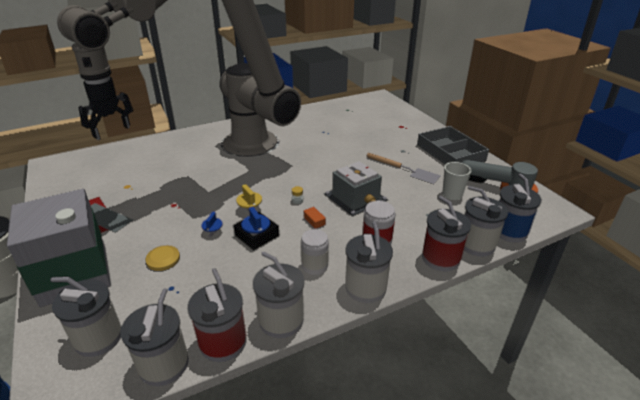

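View pics/a_side.png

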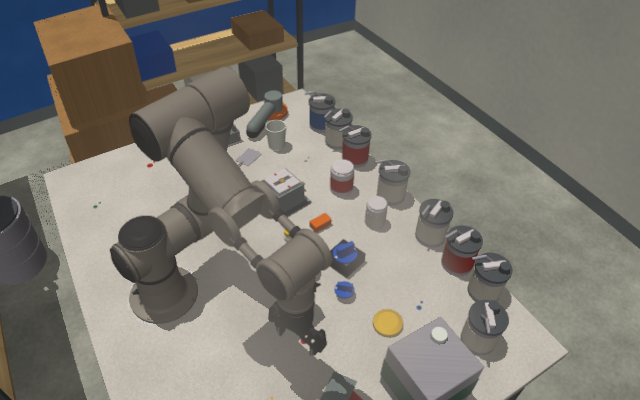

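View pics/a_wrist.png

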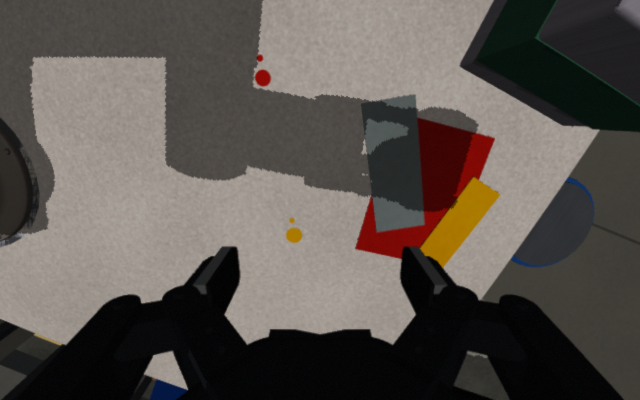

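The scene view shows three cap-like parts: large blue on a black stand at (256,227), small blue at (211,222), and yellow at (249,197). The description (blue, larger, on the black stand) fits (256,227). The strainer is at (357,187). I'll confirm in enlarged crops.

Run:
```python
import cv2,numpy as np
a=cv2.imread("pics/a_scene.png")[150:280,190:400]
b=cv2.imread("pics/a_side.png")[160:310,250:400]
a=cv2.resize(a,(780,483),interpolation=cv2.INTER_CUBIC);b=cv2.resize(b,(600,600),interpolation=cv2.INTER_CUBIC)
cv2.imwrite("pics/b1.png",a);cv2.imwrite("pics/b2.png",b)
```

```text
(no output)
```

View pics/b1.png

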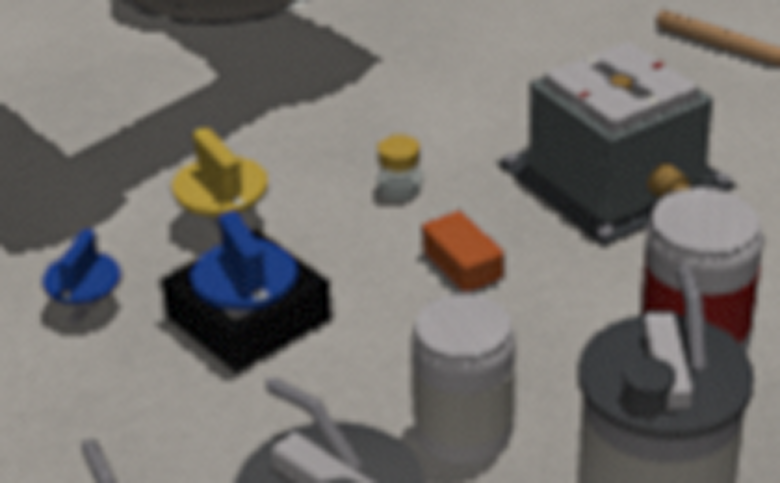

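View pics/b2.png

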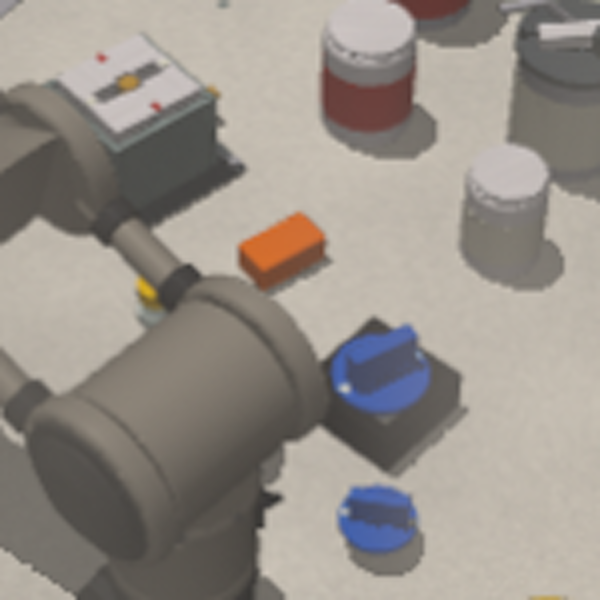

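Confirmed: in the crops the larger blue cap sits on the black stand, and the smaller blue and the yellow ones are decoys. Next, rough positions by ray casting.

```bash
cat > h.py <<'E'
import numpy as np,cv2
from scipy.spatial.transform import Rotation as R
def ray(c,uv):
    p=cv2.undistortPoints(np.array(uv,float).reshape(-1,1,2),c["camera_matrix"],c["dist"]).reshape(-1,2)
    d=np.c_[p,np.ones(len(p))]@R.from_quat(c["attitude"]).as_matrix().T
    return np.array(c["origin"]),d
def onz(c,uv,z):
    o,d=ray(c,uv); return o+d*((z-o[2])/d[:,2])[:,None]
def tool(s): return R.from_quat(s["tool_rot"]).as_matrix()
def totool(s,p): return tool(s).T@(np.array(p)-s["eef_pos"])*1000
E
python3 - <<'E'
from rig import *
from h import *
sc=get_calibration("scene");sd=get_calibration("side")
f=780/210;g=4
S=lambda x,y:(190+x/f,150+y/f); D=lambda x,y:(250+x/g,160+y/g)
print("flange",onz(sc,[S(245,270)],.048),onz(sd,[D(381,373)],.048))
print("bartop",onz(sc,[S(231,218),S(252,255)],.084),onz(sd,[D(350,363),D(412,330)],.084))
print("port",onz(sc,[S(621,81)],.1),onz(sd,[D(128,83)],.1))
print("red",onz(sc,[S(584,95),S(657,65)],.1),onz(sd,[D(102,58),D(155,107)],.1))
print("orange",onz(sc,[S(462,240)],.03),"tint",onz(sc,[S(398,150)],.045),"hard",onz(sc,[S(465,325)],.1),"prim",onz(sc,[S(705,215)],.115),"smallblue",onz(sc,[S(82,275)],.03),"yel",onz(sc,[S(220,185)],.05))
s=read_state();print(tool(s).round(3)); print(totool(s,[*onz(sc,[S(245,270)],.048)[0][:2],.25]))
E
```

```text
flange [[ 0.55820437 -0.17182968  0.048     ]] [[ 0.55760454 -0.18049634  0.048     ]]
bartop [[ 0.53781512 -0.17270554  0.084     ]
 [ 0.58846868 -0.17437369  0.084     ]] [[ 0.52475667 -0.18346144  0.084     ]
 [ 0.5852018  -0.17970736  0.084     ]]
port [[0.51865014 0.18071147 0.1       ]] [[0.51724499 0.17152384 0.1       ]]
red [[0.52435953 0.14167956 0.1       ]
 [0.50954902 0.22185195 0.1       ]] [[0.51246149 0.21207525 0.1       ]
 [0.52325018 0.13269538 0.1       ]]
orange [[0.57566092 0.00369391 0.03      ]] tint [[0.45548    0.00209206 0.045     ]] hard [[ 0.74711506 -0.07763235  0.1       ]] prim [[0.72898603 0.12682056 0.115     ]] smallblue [[ 0.48566725 -0.28108339  0.03      ]] yel [[ 0.44501926 -0.15226513  0.05      ]]
[[ 0.418 -0.908 -0.   ]
 [-0.908 -0.418  0.001]
 [-0.001 -0.    -1.   ]]
[-135.09906983 -434.99493202   -4.96710264]
```

Call:
apply_moves --steps '[{"x":-105,"y":-489,"z":-5,"roll":-2.71,"claw":1},{"x":-105,"y":-489,"z":-5,"roll":-2.71,"claw":1},{"x":-105,"y":-489,"z":-5,"roll":-2.71,"claw":1},{"x":-105,"y":-489,"z":-5,"roll":-2.71,"claw":1},{"x":-105,"y":-489,"z":-5,"roll":-2.71,"claw":1},{"x":-105,"y":-489,"z":-5,"roll":-2.71,"claw":1},{"x":-105,"y":-489,"z":-5,"roll":-2.71,"claw":1},{"x":-105,"y":-489,"z":-5,"roll":-2.71,"claw":1},{"x":-105,"y":-489,"z":-5,"roll":-2.71,"claw":1},{"x":-105,"y":-489,"z":-5,"roll":-2.71,"claw":1},{"x":-105,"y":-489,"z":-5,"roll":-2.71,"claw":1},{"x":-105,"y":-489,"z":-5,"roll":-2.71,"claw":1},{"x":-105,"y":-489,"z":-5,"roll":-2.71,"claw":1},{"x":-105,"y":-489,"z":-5,"roll":-2.71,"claw":1},{"x":-105,"y":-489,"z":-5,"roll":-2.71,"claw":1},{"x":-105,"y":-489,"z":-5,"roll":-2.71,"claw":1},{"x":-105,"y":-489,"z":-5,"roll":-2.71,"claw":1}]'

```text
clock: 2.28
eef_pos: [0.6198, -0.1768, 0.25]
tool_rot: [0.708, 0.707, -0.0, -0.0]
force: [-0.3, -0.3, 0.3]
gripper_width: 0.998
```

```bash
cat > shot.py <<'E'
import sys,pickle
from rig import *
from h import *
n=sys.argv[1];s=read_state();c=get_calibration("wrist");im=read_camera("wrist")
pickle.dump((s,c,im),open(n+".pkl","wb"));cv2.imwrite(f"pics/{n}.png",im[:,:,::-1])
np.set_printoptions(suppress=True,precision=4)
print(s["clock"],s["eef_pos"],s["joint_positions"],s["force"]);print(tool(s).round(4))
E
python3 shot.py w1; python3 -c "
from rig import *;import cv2
cv2.imwrite('pics/side1.png',read_camera('side')[:,:,::-1])"
```

```text
2.275 [ 0.6198 -0.1768  0.25  ] [-0.3966  0.5655  1.1501 -0.0001  1.4266 -1.9659] [-0.3111 -0.3485  0.3026]
[[ 0.0015  1.     -0.0005]
 [ 1.     -0.0015  0.0001]
 [ 0.0001 -0.0005 -1.    ]]
```

View pics/w1.png

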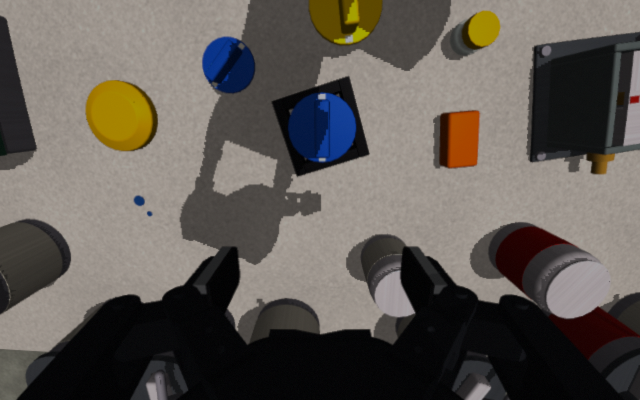

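View pics/side1.png

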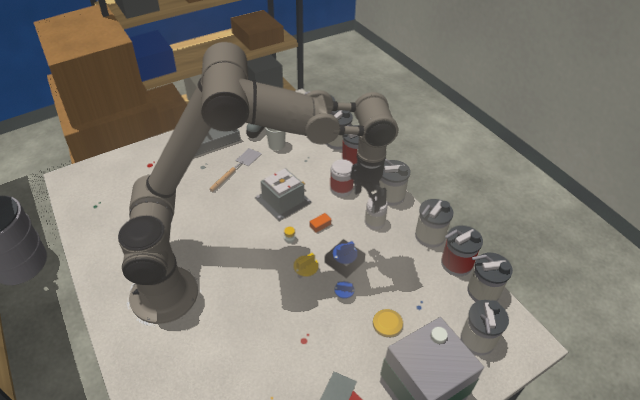

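The wrist view shows the cap on its stand at (322,127), with white marks at (322,97) and (322,159). The strainer is at the right edge. I'll enlarge and measure.

```bash
cat > cap.py <<'E'
import pickle,sys
from h import *
n=sys.argv[1];s,c,im=pickle.load(open(n+".pkl","rb"))
u0,u1,v0,v1=map(int,sys.argv[2:6]);
hsv=cv2.cvtColor(im,cv2.COLOR_RGB2HSV)
m=cv2.inRange(hsv,(105,110,25),(130,255,255));mm=np.zeros_like(m);mm[v0:v1,u0:u1]=m[v0:v1,u0:u1]
# fill white marks
mm=cv2.morphologyEx(mm,cv2.MORPH_CLOSE,np.ones((3,3)))
k=max(cv2.findContours(mm,cv2.RETR_EXTERNAL,cv2.CHAIN_APPROX_NONE)[0],key=cv2.contourArea)
k=cv2.convexHull(k)
e=cv2.fitEllipse(k);print(e)
for z in (.044,.048):
    w=onz(c,k.reshape(-1,2),z)[:,:2].astype(np.float32);cc,r=cv2.minEnclosingCircle(w);print(z,cc,r,onz(c,[e[0]],z))
b=cv2.resize(im[v0:v1,u0:u1],None,fx=6,fy=6,interpolation=cv2.INTER_CUBIC);print(b.shape)
cv2.imwrite(f"pics/{n}_crop.png",b[:,:,::-1])
E
python3 cap.py w1 270 375 70 170
```

```text
((322.0196838378906, 126.9750747680664), (68.69824981689453, 71.28662109375), 1.6219885349273682)
0.044 (0.5592827796936035, -0.17421025037765503) 0.04104195907711983 [[ 0.5577896  -0.17430046  0.044     ]]
0.048 (0.5591440796852112, -0.17424276471138) 0.04055185988545418 [[ 0.55766885 -0.17433183  0.048     ]]
(600, 630, 3)
```

View pics/w1_crop.png

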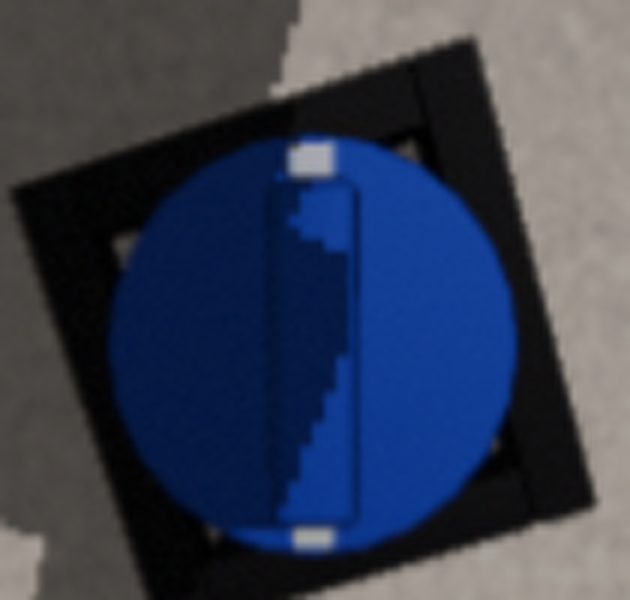

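Cap centre is about (0.5587, -0.1743) and the bar lies along world x within 0.5°. I'll move over it, go down and close gently.

Call:
apply_moves --force 30 --steps '[{"x":2.4,"y":-61,"z":50,"claw":1},{"x":2.4,"y":-61,"z":100,"claw":1},{"x":2.4,"y":-61,"z":130,"claw":1},{"x":2.4,"y":-61,"z":160,"claw":1},{"x":2.4,"y":-61,"z":182,"claw":1},{"x":2.4,"y":-61,"z":182,"claw":0.6},{"x":2.4,"y":-61,"z":182,"claw":0.4},{"x":2.4,"y":-61,"z":182,"claw":0.3}]'

```text
invalid input at $.steps[0]: expected keys x, y, z, roll, claw
```

```bash
python3 shot.py w2;python3 -c "
from rig import *;import cv2
print(read_state()['gripper_width'])
cv2.imwrite('pics/scene2.png',cv2.resize(read_camera('scene')[120:300,150:400,::-1],None,fx=3,fy=3))"
```

```text
2.375 [ 0.6199 -0.1768  0.2502] [-0.3966  0.5653  1.15   -0.      1.4265 -1.9665] [ 0.5556  0.1375 -0.4859]
[[ 0.0009  1.     -0.0002]
 [ 1.     -0.0009  0.    ]
 [ 0.     -0.0002 -1.    ]]
1.0038717369830237
```

View pics/w2.png

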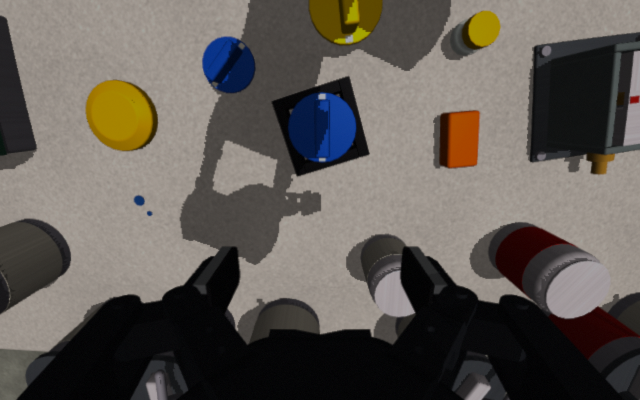

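View pics/scene2.png

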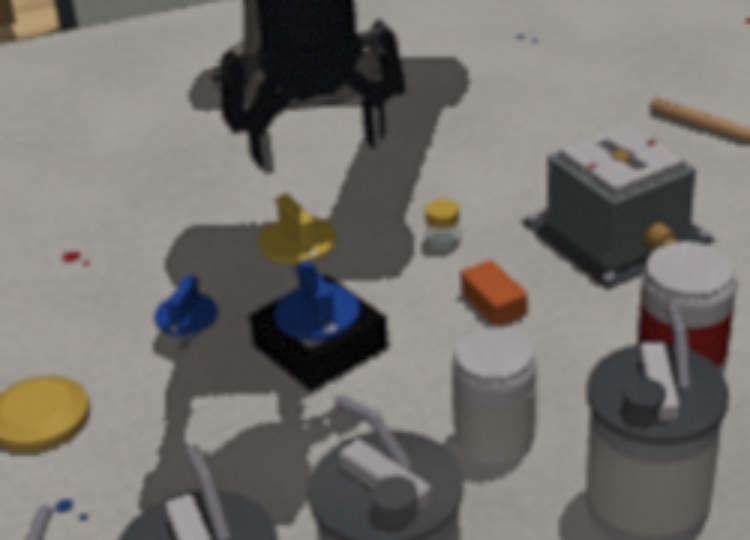

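The move was refused because the rows had no roll key, so nothing moved. The pictures look the same as before. I'll resend it with every key.

Call:
apply_moves --force 30 --steps '[{"x":2.4,"y":-61,"z":50,"roll":0,"claw":1},{"x":2.4,"y":-61,"z":100,"roll":0,"claw":1},{"x":2.4,"y":-61,"z":130,"roll":0,"claw":1},{"x":2.4,"y":-61,"z":160,"roll":0,"claw":1},{"x":2.4,"y":-61,"z":182,"roll":0,"claw":1},{"x":2.4,"y":-61,"z":182,"roll":0,"claw":0.6},{"x":2.4,"y":-61,"z":182,"roll":0,"claw":0.4},{"x":2.4,"y":-61,"z":182,"roll":0,"claw":0.3}]'

```text
clock: 3.48
eef_pos: [0.5596, -0.1747, 0.0696]
tool_rot: [0.707, 0.707, 0.0, 0.001]
force: [-0.2, -0.2, 1.0]
gripper_width: 0.379
```

```bash
python3 shot.py w3;python3 -c "
from rig import *;import cv2
print(read_state()['gripper_width'])
cv2.imwrite('pics/scene3.png',cv2.resize(read_camera('scene')[120:300,150:400,::-1],None,fx=3,fy=3))"
```

```text
3.475 [ 0.5596 -0.1747  0.0696] [-0.4333  0.6366  1.563  -0.0001  0.9397 -2.0042] [-0.2028 -0.2404  0.956 ]
[[-0.0002  1.      0.0021]
 [ 1.      0.0002 -0.0011]
 [-0.0011  0.0021 -1.    ]]
0.3061861613246671
```

View pics/w3.png

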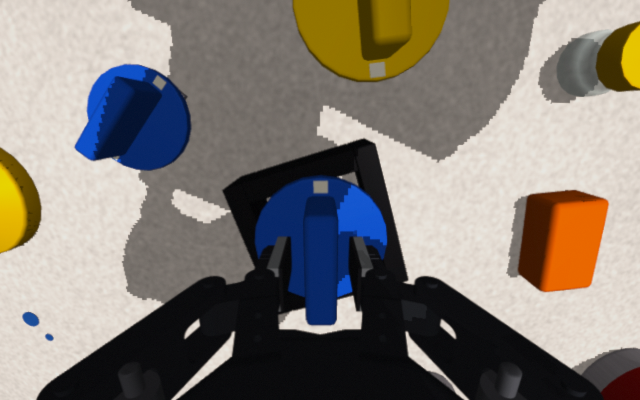

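View pics/scene3.png

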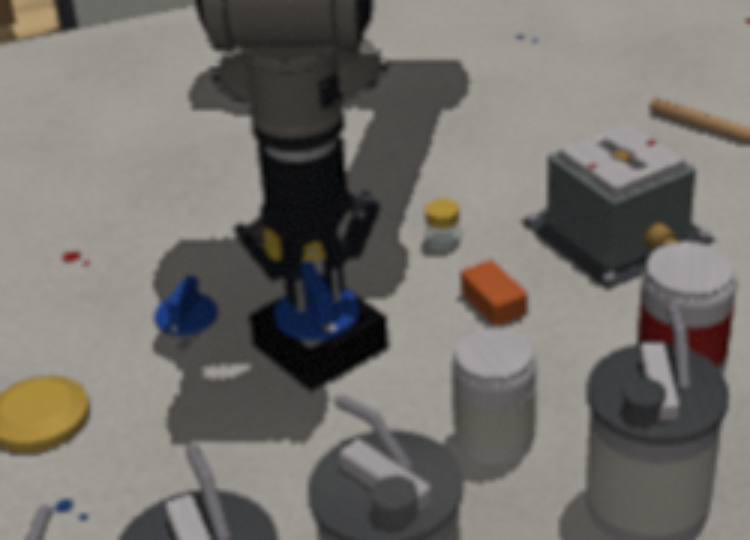

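The fingers straddle the bar (wrist view: pads at (275,265) and (365,265), bar at (321,255)) with no contact force. I'll close.

Call:
apply_moves --force 70 --steps '[{"x":0,"y":0,"z":1,"roll":0,"claw":0.2},{"x":0,"y":0,"z":1,"roll":0,"claw":0.1},{"x":0,"y":0,"z":1,"roll":0,"claw":0.0},{"x":0,"y":0,"z":1,"roll":0,"claw":0.0},{"x":0,"y":0,"z":1,"roll":0,"claw":0.0}]'

```text
clock: 4.2
eef_pos: [0.5592, -0.1746, 0.0679]
tool_rot: [0.707, 0.707, 0.0, 0.001]
force: [-1.0, 0.7, 6.8]
gripper_width: 0.172
```

```bash
python3 shot.py w4
```

```text
4.2 [ 0.5592 -0.1746  0.0679] [-0.4334  0.6388  1.5644 -0.0001  0.9373 -2.0043] [-0.9729  0.6997  6.8177]
[[-0.0003  1.      0.001 ]
 [ 1.      0.0003 -0.0006]
 [-0.0006  0.001  -1.    ]]
```

View pics/w4.png

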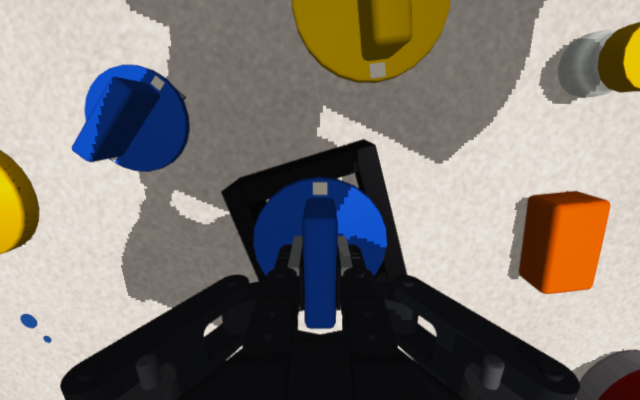

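Gripped at an opening of 0.172 (about the 16 mm bar). I'll lift and carry it to a viewing pose beside the port.

Call:
apply_moves --steps '[{"x":0,"y":0,"z":-10,"roll":0,"claw":0},{"x":0,"y":0,"z":-40,"roll":0,"claw":0},{"x":0,"y":0,"z":-85,"roll":0,"claw":0},{"x":0,"y":0,"z":-130,"roll":0,"claw":0},{"x":0,"y":0,"z":-170,"roll":0,"claw":0},{"x":0,"y":5,"z":-190,"roll":0,"claw":0},{"x":40,"y":15,"z":-190,"roll":-0.03,"claw":0},{"x":85,"y":20,"z":-190,"roll":-0.06,"claw":0},{"x":130,"y":26,"z":-190,"roll":-0.1,"claw":0},{"x":175,"y":26,"z":-190,"roll":-0.13,"claw":0},{"x":220,"y":26,"z":-190,"roll":-0.16,"claw":0},{"x":265,"y":26,"z":-190,"roll":-0.18,"claw":0},{"x":310,"y":26,"z":-190,"roll":-0.18,"claw":0},{"x":340,"y":26,"z":-190,"roll":-0.18,"claw":0},{"x":352,"y":26,"z":-190,"roll":-0.18,"claw":0},{"x":352,"y":26,"z":-190,"roll":-0.18,"claw":0},{"x":352,"y":26,"z":-190,"roll":-0.18,"claw":0},{"x":352,"y":26,"z":-190,"roll":-0.18,"claw":0}]'

```text
clock: 6.5
eef_pos: [0.585, 0.1763, 0.2574]
tool_rot: [0.641, 0.767, -0.0, 0.0]
force: [0.8, -1.0, -2.9]
gripper_width: 0.175
```

```bash
python3 shot.py w5
```

```text
6.5 [0.585  0.1763 0.2574] [ 0.1675  0.4949  1.2498 -0.0003  1.3969 -1.5818] [ 0.8259 -1.027  -2.8807]
[[-0.1776  0.9841 -0.    ]
 [ 0.9841  0.1776 -0.0003]
 [-0.0003 -0.0001 -1.    ]]
```

View pics/w5.png

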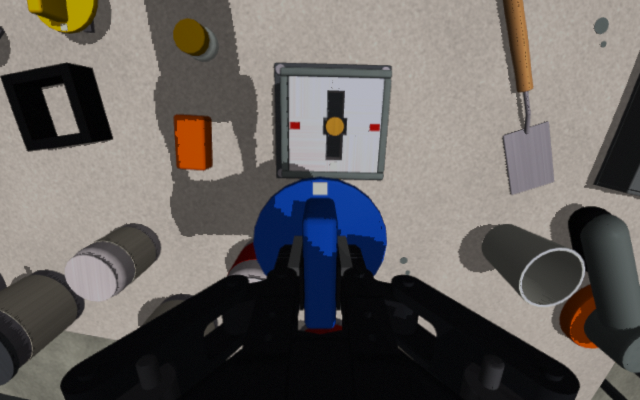

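The wrist view shows the port from above: red marks at (295,126) and (374,127), brass plunger at (335,126), slot running vertically. I'll measure these precisely and get the ring height from the mark spacing.

```bash
cat > port.py <<'E'
import pickle,sys
from h import *
np.set_printoptions(suppress=True,precision=4)
n=sys.argv[1];s,c,im=pickle.load(open(n+".pkl","rb"))
u0,u1,v0,v1=265,405,55,185
hsv=cv2.cvtColor(im,cv2.COLOR_RGB2HSV)[v0:v1,u0:u1]
def blobs(m,mn=6):
    N,l,st,ce=cv2.connectedComponentsWithStats(m)
    return [(ce[i]+[u0,v0],st[i,4]) for i in range(1,N) if st[i,4]>=mn]
red=cv2.inRange(hsv,(0,120,60),(6,255,255))|cv2.inRange(hsv,(172,120,60),(180,255,255))
br=blobs(red);print("red",br)
gold=cv2.inRange(hsv,(12,100,60),(30,255,255));bg=blobs(gold);print("gold",bg)
ring=cv2.inRange(hsv,(0,0,165),(180,40,255));
k=max(cv2.findContours(ring,cv2.RETR_EXTERNAL,cv2.CHAIN_APPROX_NONE)[0],key=cv2.contourArea)+np.array([u0,v0])
rr=cv2.minAreaRect(k);print("ring",rr)
ctrs=sorted([b[0] for b in br if b[0][1]<170],key=lambda p:p[0]);
for z in (.092,.096,.1,.104,.108):
    w=onz(c,ctrs,z);g=onz(c,[bg[0][0]],z-.001)
    b=onz(c,cv2.boxPoints(rr),z); q=onz(c,k.reshape(-1,2),z)[:,:2].astype(np.float32);q2=cv2.minAreaRect(q)
    print(z,"sep",np.linalg.norm(w[1]-w[0])*1e3,"mid",w.mean(0)[:2],"dir",np.degrees(np.arctan2(*(w[1]-w[0])[1::-1])),"gold",g[0,:2],"ring",q2)
t=cv2.resize(im[v0:v1,u0:u1],None,fx=5,fy=5,interpolation=cv2.INTER_CUBIC);cv2.imwrite(f"pics/{n}_port.png",t[:,:,::-1])
E
python3 port.py w5
python3 - <<'E'
from h import *;import pickle
for n,z,roi in (("w1",.048,(312,332,90,103)),("w3",.048,(305,335,176,196)),("w4",.048,(305,335,176,198)),("w5",None,(305,335,178,196))):
    s,c,im=pickle.load(open(n+".pkl","rb"));u0,u1,v0,v1=roi
    h=cv2.cvtColor(im,cv2.COLOR_RGB2HSV)[v0:v1,u0:u1];m=cv2.inRange(h,(0,0,120),(180,90,255))
    N,l,st,ce=cv2.connectedComponentsWithStats(m);i=1+np.argmax(st[1:,4])
    z=z or s["eef_pos"][2]-.0199
    p=onz(c,[ce[i]+[u0,v0]],z)[0];print(n,ce[i]+[u0,v0],st[i],p,totool(s,p))
E
```

```text
red [(array([294.5672, 125.0448]), np.int32(67)), (array([374.4328, 126.9552]), np.int32(67))]
gold [(array([334.3801, 125.8938]), np.int32(292))]
ring ((335.1639099121094, 123.9600830078125), (92.34774780273438, 92.97803497314453), 1.2453643083572388)
0.092 sep 82.30022273927679 mid [0.519  0.1795] dir 98.99887703840233 gold [0.5191 0.1794] ring ((0.5190015435218811, 0.17981982231140137), (0.09280572086572647, 0.09266404062509537), 8.875056266784668)
0.096 sep 81.17817223900424 mid [0.519  0.1793] dir 98.9988770384023 gold [0.519  0.1792] ring ((0.5189330577850342, 0.1795942336320877), (0.09154048562049866, 0.09140071272850037), 8.875073432922363)
0.1 sep 80.05612173873172 mid [0.5189 0.1791] dir 98.99887703840234 gold [0.5189 0.1789] ring ((0.518864631652832, 0.17936864495277405), (0.09027519077062607, 0.09013736248016357), 8.875067710876465)
0.104 sep 78.93407123845921 mid [0.5188 0.1789] dir 98.99887703840233 gold [0.5188 0.1787] ring ((0.5187963247299194, 0.17914308607578278), (0.08900992572307587, 0.08887398988008499), 8.875059127807617)
0.108 sep 77.81202073818665 mid [0.5188 0.1786] dir 98.99887703840231 gold [0.5188 0.1785] ring ((0.5187278985977173, 0.17891749739646912), (0.08774462342262268, 0.08761067688465118), 8.875076293945312)
w1 [321.20588235  96.20588235] [ 6  4  7  6 34] [ 0.52390846 -0.17529243  0.048     ] [  1.35075569 -95.81734011 202.09285777]
w3 [320.01526718 186.54198473] [  9   6  13  11 131] [ 0.52423629 -0.17486031  0.048     ] [ -0.08732468 -35.43825323  21.50149757]
w4 [319.80952381 188.02040816] [  8   7  14  11 147] [ 0.52422425 -0.17479419  0.048     ] [ -0.18262661 -35.00679266  19.87764054]
w5 [319.5 188. ] [  8   4  14  13 182] [0.5505855  0.16968437 0.23745017] [ -0.42841834 -35.06406067  19.90272767]
```

View pics/w5_port.png

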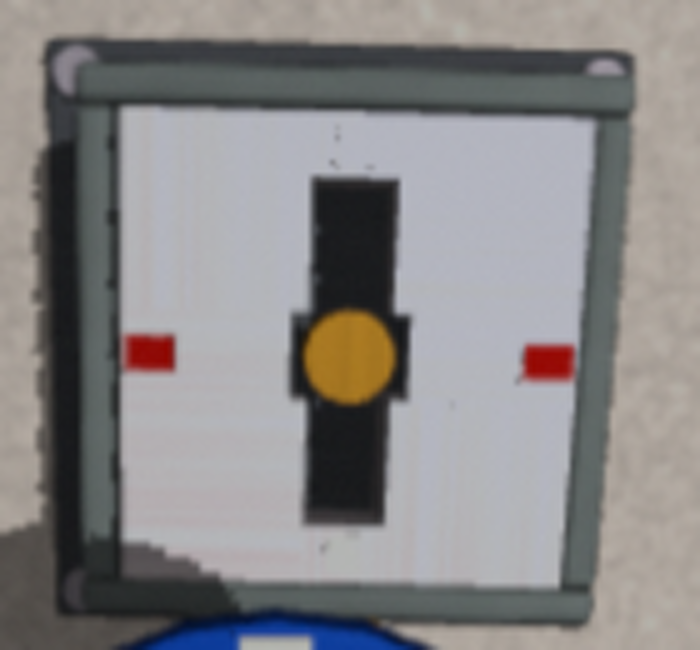

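Port centre is (0.5189, 0.1791), port x is at 9.0°, and the ring is roughly 0.098 ± 0.003 high. The cap centre is at the TCP within 0.5 mm. I'll move above the port with the foot about 14 mm clear.

Call:
apply_moves --steps '[{"x":5,"y":-20,"z":0,"roll":0.021,"claw":0},{"x":10,"y":-45,"z":10,"roll":0.021,"claw":0},{"x":14.5,"y":-64.5,"z":30,"roll":0.021,"claw":0},{"x":14.5,"y":-64.5,"z":60,"roll":0.021,"claw":0},{"x":14.5,"y":-64.5,"z":80,"roll":0.021,"claw":0},{"x":14.5,"y":-64.5,"z":82,"roll":0.021,"claw":0},{"x":14.5,"y":-64.5,"z":82,"roll":0.021,"claw":0},{"x":14.5,"y":-64.5,"z":82,"roll":0.021,"claw":0},{"x":14.5,"y":-64.5,"z":82,"roll":0.021,"claw":0}]'

```text
clock: 7.68
eef_pos: [0.5191, 0.1803, 0.176]
tool_rot: [0.649, 0.761, 0.001, 0.0]
force: [-0.3, -1.0, -2.7]
gripper_width: 0.174
```

```bash
python3 shot.py w6;python3 -c "
from rig import *;import cv2
cv2.imwrite('pics/side6.png',cv2.resize(read_camera('side')[100:250,220:400,::-1],None,fx=4,fy=4,interpolation=2))
cv2.imwrite('pics/scene6.png',cv2.resize(read_camera('scene')[100:250,270:450,::-1],None,fx=4,fy=4,interpolation=2))"
```

```text
7.675 [0.5191 0.1803 0.176 ] [ 0.1949  0.4494  1.56   -0.0001  1.1308 -1.535 ] [-0.3207 -1.0453 -2.7161]
[[-0.1585  0.9874  0.0013]
 [ 0.9874  0.1585  0.0002]
 [-0.      0.0014 -1.    ]]
```

View pics/scene6.png

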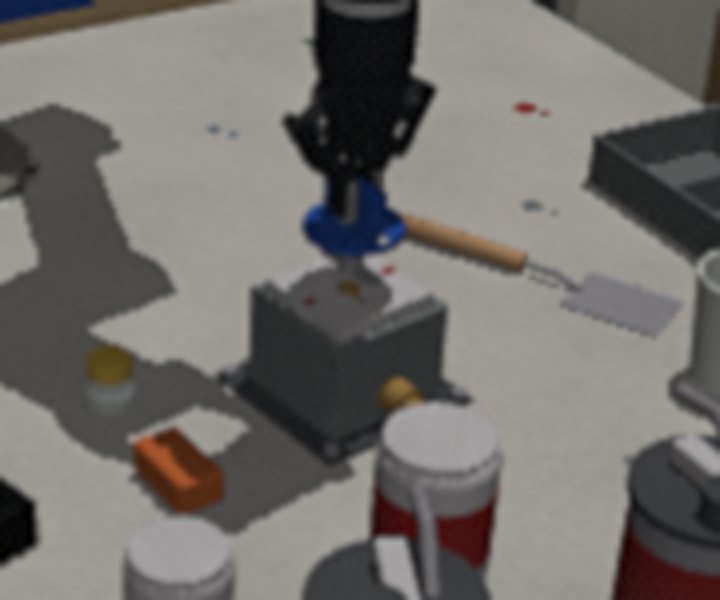

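View pics/side6.png

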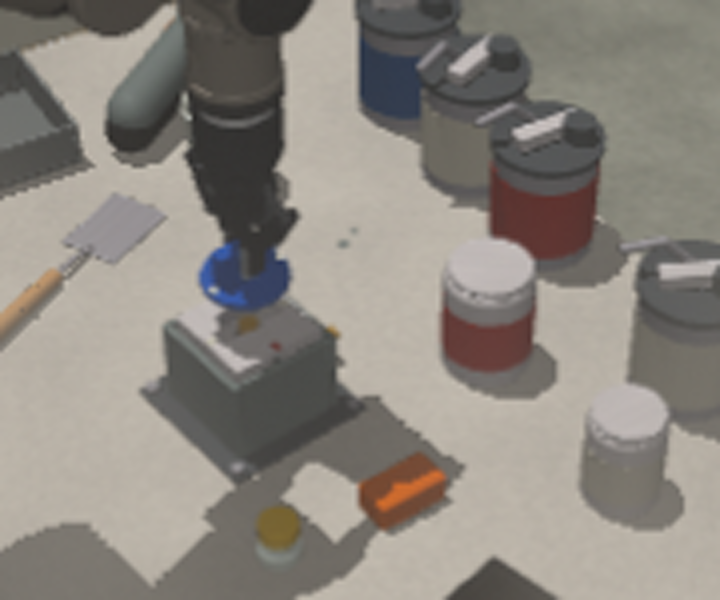

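Both outside views show the cap centred over the slot, with the foot just above the ring. I'll go down in small steps and watch the force.

Call:
apply_moves --steps '[{"x":-0.8,"y":0,"z":2,"roll":0,"claw":0},{"x":-0.8,"y":0,"z":4,"roll":0,"claw":0},{"x":-0.8,"y":0,"z":6,"roll":0,"claw":0},{"x":-0.8,"y":0,"z":8,"roll":0,"claw":0},{"x":-0.8,"y":0,"z":9,"roll":0,"claw":0},{"x":-0.8,"y":0,"z":9,"roll":0,"claw":0}]'

```text
clock: 8.57
eef_pos: [0.5189, 0.1795, 0.1662]
tool_rot: [0.649, 0.761, -0.0, -0.0]
force: [0.1, 0.4, -2.4]
gripper_width: 0.171
```

Call:
apply_moves --steps '[{"x":0,"y":0,"z":1,"roll":0,"claw":0},{"x":0,"y":0,"z":2,"roll":0,"claw":0},{"x":0,"y":0,"z":3,"roll":0,"claw":0},{"x":0,"y":0,"z":3,"roll":0,"claw":0}]'

```text
clock: 9.07
eef_pos: [0.5189, 0.1795, 0.1632]
tool_rot: [0.649, 0.761, -0.0, -0.0]
force: [-0.2, 0.7, -1.7]
gripper_width: 0.171
```

Call:
apply_moves --steps '[{"x":0,"y":0,"z":1,"roll":0,"claw":0},{"x":0,"y":0,"z":2,"roll":0,"claw":0},{"x":0,"y":0,"z":3,"roll":0,"claw":0},{"x":0,"y":0,"z":3,"roll":0,"claw":0}]'

```text
clock: 9.57
eef_pos: [0.5189, 0.1795, 0.1601]
tool_rot: [0.649, 0.761, -0.0, -0.0]
force: [0.4, 0.1, -1.4]
gripper_width: 0.178
```

Call:
apply_moves --steps '[{"x":0,"y":0,"z":1,"roll":0,"claw":0},{"x":0,"y":0,"z":2,"roll":0,"claw":0},{"x":0,"y":0,"z":2,"roll":0,"claw":0}]'

```text
clock: 9.95
eef_pos: [0.519, 0.1795, 0.1585]
tool_rot: [0.649, 0.761, 0.0, 0.0]
force: [-0.9, -0.6, 0.7]
gripper_width: 0.175
```

Call:
apply_moves --steps '[{"x":0,"y":0,"z":1,"roll":0,"claw":0},{"x":0,"y":0,"z":2,"roll":0,"claw":0},{"x":0,"y":0,"z":2,"roll":0,"claw":0}]'

```text
clock: 10.32
eef_pos: [0.519, 0.1795, 0.1562]
tool_rot: [0.649, 0.761, 0.0, 0.0]
force: [-0.8, -0.0, 2.3]
gripper_width: 0.175
```

Call:
apply_moves --steps '[{"x":0,"y":0,"z":1,"roll":0,"claw":0},{"x":0,"y":0,"z":2,"roll":0,"claw":0},{"x":0,"y":0,"z":2,"roll":0,"claw":0}]'

```text
clock: 10.7
eef_pos: [0.519, 0.1795, 0.1542]
tool_rot: [0.649, 0.761, 0.0, 0.0]
force: [-0.5, 0.6, 1.7]
gripper_width: 0.179
```

The plunger was met near TCP z 0.158 (about +4 N), as expected. The lateral forces are small, so the cap is in the slot. I'll keep going down.

Call:
apply_moves --steps '[{"x":0,"y":0,"z":1.5,"roll":0,"claw":0},{"x":0,"y":0,"z":3,"roll":0,"claw":0},{"x":0,"y":0,"z":4.5,"roll":0,"claw":0},{"x":0,"y":0,"z":6,"roll":0,"claw":0},{"x":0,"y":0,"z":6,"roll":0,"claw":0}]'

```text
clock: 11.32
eef_pos: [0.519, 0.1795, 0.1482]
tool_rot: [0.649, 0.761, 0.0, 0.0]
force: [0.1, 0.3, 3.0]
gripper_width: 0.175
```

Call:
apply_moves --steps '[{"x":0,"y":0,"z":1.5,"roll":0,"claw":0},{"x":0,"y":0,"z":3,"roll":0,"claw":0},{"x":0,"y":0,"z":4.5,"roll":0,"claw":0},{"x":0,"y":0,"z":6,"roll":0,"claw":0},{"x":0,"y":0,"z":6,"roll":0,"claw":0}]'

```text
clock: 11.95
eef_pos: [0.519, 0.1795, 0.1422]
tool_rot: [0.649, 0.761, 0.0, 0.0]
force: [-0.5, -0.2, 4.1]
gripper_width: 0.177
```

Call:
apply_moves --steps '[{"x":0,"y":0,"z":1,"roll":0,"claw":0},{"x":0,"y":0,"z":2,"roll":0,"claw":0},{"x":0,"y":0,"z":3,"roll":0,"claw":0},{"x":0,"y":0,"z":3,"roll":0,"claw":0}]'

```text
clock: 12.45
eef_pos: [0.519, 0.1795, 0.1392]
tool_rot: [0.649, 0.761, 0.0, 0.0]
force: [1.0, 1.1, 4.0]
gripper_width: 0.175
```

Call:
apply_moves --steps '[{"x":0,"y":0,"z":0.5,"roll":0,"claw":0},{"x":0,"y":0,"z":1,"roll":0,"claw":0},{"x":0,"y":0,"z":1,"roll":0,"claw":0}]'

```text
clock: 12.82
eef_pos: [0.519, 0.1795, 0.1382]
tool_rot: [0.649, 0.761, 0.0, 0.0]
force: [0.5, -0.2, 4.5]
gripper_width: 0.173
```

Call:
apply_moves --steps '[{"x":0,"y":0,"z":0.5,"roll":0,"claw":0},{"x":0,"y":0,"z":1,"roll":0,"claw":0},{"x":0,"y":0,"z":1,"roll":0,"claw":0}]'

```text
clock: 13.2
eef_pos: [0.519, 0.1795, 0.1372]
tool_rot: [0.649, 0.761, 0.0, 0.0]
force: [1.2, 0.2, 4.3]
gripper_width: 0.176
```

Call:
apply_moves --steps '[{"x":0,"y":0,"z":0.5,"roll":0,"claw":0},{"x":0,"y":0,"z":1,"roll":0,"claw":0},{"x":0,"y":0,"z":1,"roll":0,"claw":0}]'

```text
clock: 13.58
eef_pos: [0.5189, 0.1795, 0.1362]
tool_rot: [0.649, 0.761, 0.0, 0.0]
force: [0.2, -0.4, 3.8]
gripper_width: 0.176
```

Call:
apply_moves --steps '[{"x":0,"y":0,"z":0.4,"roll":0,"claw":0},{"x":0,"y":0,"z":0.8,"roll":0,"claw":0},{"x":0,"y":0,"z":0.8,"roll":0,"claw":0}]'

```text
clock: 13.95
eef_pos: [0.5189, 0.1795, 0.1355]
tool_rot: [0.649, 0.761, -0.0, 0.0]
force: [-0.4, -0.8, 4.6]
gripper_width: 0.176
```

Call:
apply_moves --steps '[{"x":0,"y":0,"z":0.4,"roll":0,"claw":0},{"x":0,"y":0,"z":0.8,"roll":0,"claw":0},{"x":0,"y":0,"z":0.8,"roll":0,"claw":0}]'

```text
clock: 14.32
eef_pos: [0.5189, 0.1795, 0.1347]
tool_rot: [0.649, 0.761, 0.0, 0.0]
force: [0.5, 1.1, 4.4]
gripper_width: 0.173
```

Call:
apply_moves --steps '[{"x":0,"y":0,"z":0.4,"roll":0,"claw":0},{"x":0,"y":0,"z":0.8,"roll":0,"claw":0},{"x":0,"y":0,"z":0.8,"roll":0,"claw":0}]'

```text
clock: 14.7
eef_pos: [0.5189, 0.1795, 0.1339]
tool_rot: [0.649, 0.761, 0.0, 0.0]
force: [-0.1, 0.8, 5.0]
gripper_width: 0.18
```

Call:
apply_moves --steps '[{"x":0,"y":0,"z":0.5,"roll":0,"claw":0},{"x":0,"y":0,"z":1,"roll":0,"claw":0},{"x":0,"y":0,"z":1,"roll":0,"claw":0}]'

```text
clock: 15.08
eef_pos: [0.519, 0.1795, 0.1329]
tool_rot: [0.649, 0.761, 0.0, 0.0]
force: [0.5, -0.7, 5.8]
gripper_width: 0.176
```

```bash
python3 -c "
from rig import *;import cv2
cv2.imwrite('pics/scene7.png',cv2.resize(read_camera('scene')[140:220,310:410,::-1],None,fx=7,fy=7,interpolation=2))"
```

```text
(no output)
```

View pics/scene7.png

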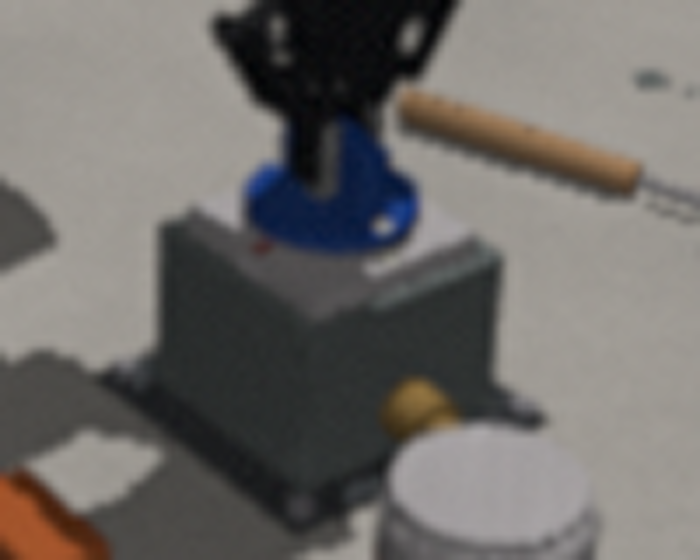

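The cap is upright and close above the ring. I'll keep feeling downward.

Call:
apply_moves --steps '[{"x":0,"y":0,"z":0.5,"roll":0,"claw":0},{"x":0,"y":0,"z":1,"roll":0,"claw":0},{"x":0,"y":0,"z":1,"roll":0,"claw":0}]'

```text
clock: 15.5
eef_pos: [0.519, 0.1795, 0.1319]
tool_rot: [0.649, 0.761, 0.0, 0.0]
force: [-0.5, 1.4, 5.0]
gripper_width: 0.174
```

Call:
apply_moves --steps '[{"x":0,"y":0,"z":0.5,"roll":0,"claw":0},{"x":0,"y":0,"z":1,"roll":0,"claw":0},{"x":0,"y":0,"z":1,"roll":0,"claw":0}]'

```text
clock: 15.88
eef_pos: [0.519, 0.1795, 0.131]
tool_rot: [0.649, 0.761, 0.0, 0.0]
force: [0.1, -0.6, 5.2]
gripper_width: 0.177
```

Call:
apply_moves --steps '[{"x":0,"y":0,"z":0.4,"roll":0,"claw":0},{"x":0,"y":0,"z":0.8,"roll":0,"claw":0},{"x":0,"y":0,"z":0.8,"roll":0,"claw":0}]'

```text
clock: 16.25
eef_pos: [0.519, 0.1795, 0.1302]
tool_rot: [0.649, 0.761, 0.0, 0.0]
force: [1.1, -0.8, 4.8]
gripper_width: 0.174
```

Call:
apply_moves --steps '[{"x":0,"y":0,"z":0.4,"roll":0,"claw":0},{"x":0,"y":0,"z":0.8,"roll":0,"claw":0},{"x":0,"y":0,"z":0.8,"roll":0,"claw":0}]'

```text
clock: 16.62
eef_pos: [0.519, 0.1795, 0.1294]
tool_rot: [0.649, 0.761, 0.0, 0.0]
force: [0.0, 0.2, 5.3]
gripper_width: 0.173
```

Call:
apply_moves --steps '[{"x":0,"y":0,"z":0.4,"roll":0,"claw":0},{"x":0,"y":0,"z":0.7,"roll":0,"claw":0},{"x":0,"y":0,"z":0.7,"roll":0,"claw":0}]'

```text
clock: 17.0
eef_pos: [0.519, 0.1795, 0.1287]
tool_rot: [0.649, 0.761, 0.0, 0.0]
force: [-0.1, 0.2, 5.4]
gripper_width: 0.178
```

Call:
apply_moves --steps '[{"x":0,"y":0,"z":0.4,"roll":0,"claw":0},{"x":0,"y":0,"z":0.7,"roll":0,"claw":0},{"x":0,"y":0,"z":0.7,"roll":0,"claw":0}]'

```text
clock: 17.38
eef_pos: [0.519, 0.1795, 0.128]
tool_rot: [0.649, 0.761, 0.0, 0.0]
force: [0.4, 0.9, 6.2]
gripper_width: 0.177
```

Call:
apply_moves --steps '[{"x":0,"y":0,"z":0.4,"roll":0,"claw":0},{"x":0,"y":0,"z":0.7,"roll":0,"claw":0},{"x":0,"y":0,"z":0.7,"roll":0,"claw":0}]'

```text
clock: 17.75
eef_pos: [0.519, 0.1795, 0.1273]
tool_rot: [0.649, 0.761, 0.0, 0.0]
force: [0.4, 0.0, 6.7]
gripper_width: 0.177
```

Call:
apply_moves --steps '[{"x":0,"y":0,"z":0.4,"roll":0,"claw":0},{"x":0,"y":0,"z":0.7,"roll":0,"claw":0},{"x":0,"y":0,"z":0.7,"roll":0,"claw":0}]'

```text
clock: 18.12
eef_pos: [0.519, 0.1795, 0.1273]
tool_rot: [0.649, 0.761, 0.0, 0.0]
force: [-2.1, -0.9, 10.8]
gripper_width: 0.179
```

The flange met the ring: z stopped at 0.1273 and the force jumped by 4 N. I'll ease up about 0.5 mm above the bottom and begin the clockwise turn (+roll), watching the torque.

Call:
apply_moves --steps '[{"x":0,"y":0,"z":-0.6,"roll":0,"claw":0},{"x":0,"y":0,"z":-1.2,"roll":0,"claw":0},{"x":0,"y":0,"z":-1.2,"roll":0,"claw":0},{"x":0,"y":0,"z":-1.2,"roll":0.07,"claw":0},{"x":0,"y":0,"z":-1.2,"roll":0.14,"claw":0},{"x":0,"y":0,"z":-1.2,"roll":0.2,"claw":0},{"x":0,"y":0,"z":-1.2,"roll":0.2,"claw":0}]'

```text
clock: 19.0
eef_pos: [0.519, 0.1795, 0.1279]
tool_rot: [0.722, 0.692, 0.0, 0.0]
force: [0.8, -0.7, 7.2]
gripper_width: 0.176
```

```bash
python3 -c "
from rig import *
s=read_state();print(s['eef_pos'],s['force'],s['torque'],s['joint_positions'][5])"
```

```text
[0.51898696 0.17948675 0.12788921] [ 0.77651954 -0.7460073   7.21551705] [-0.02362343  0.07476424 -0.00916037] -1.3357956625832987
```

It turns freely (torque about 0). I'll continue.

Call:
apply_moves --steps '[{"x":0,"y":0,"z":0,"roll":0.1,"claw":0},{"x":0,"y":0,"z":0,"roll":0.2,"claw":0},{"x":0,"y":0,"z":0,"roll":0.3,"claw":0},{"x":0,"y":0,"z":0,"roll":0.4,"claw":0},{"x":0,"y":0,"z":0,"roll":0.5,"claw":0},{"x":0,"y":0,"z":0,"roll":0.6,"claw":0},{"x":0,"y":0,"z":0,"roll":0.7,"claw":0},{"x":0,"y":0,"z":0,"roll":0.8,"claw":0},{"x":0,"y":0,"z":0,"roll":0.9,"claw":0},{"x":0,"y":0,"z":0,"roll":1.0,"claw":0},{"x":0,"y":0,"z":0,"roll":1.1,"claw":0},{"x":0,"y":0,"z":0,"roll":1.2,"claw":0},{"x":0,"y":0,"z":0,"roll":1.25,"claw":0},{"x":0,"y":0,"z":0,"roll":1.25,"claw":0}]'

```text
clock: 20.75
eef_pos: [0.519, 0.1795, 0.1279]
tool_rot: [0.99, 0.139, 0.0, 0.0]
force: [0.4, 0.2, 5.7]
gripper_width: 0.174
```

```bash
python3 -c "
from rig import *
s=read_state();print(s['eef_pos'],s['force'],s['torque'],s['joint_positions'][5])"
```

```text
[0.51897268 0.17945507 0.12788195] [0.42619202 0.17586647 5.7300471 ] [-0.04476326  0.03318558 -0.07436291] -0.08591757195483773
```

Call:
apply_moves --steps '[{"x":0,"y":0,"z":0,"roll":0.04,"claw":0},{"x":0,"y":0,"z":0,"roll":0.08,"claw":0},{"x":0,"y":0,"z":0,"roll":0.12,"claw":0},{"x":0,"y":0,"z":0,"roll":0.12,"claw":0}]'

```text
clock: 21.25
eef_pos: [0.519, 0.1795, 0.1279]
tool_rot: [0.997, 0.08, 0.0, 0.0]
force: [-0.1, 0.0, 5.9]
gripper_width: 0.175
```

```bash
python3 -c "
from rig import *
from h import *
s=read_state();print(s['eef_pos'],s['force'],s['torque'],s['joint_positions'][5]);t=tool(s);print(np.degrees(np.arctan2(t[1,1],t[0,1])))"
```

```text
[0.51896601 0.17947657 0.12785147] [-0.10447119  0.03365418  5.91341883] [-0.01857801  0.03477586  0.00074123] 0.03393617287498274
-80.85455268841748
```

The bar is at -80.9°, against a target of -81.0°. I'll go slightly further to feel for the stop.

Call:
apply_moves --steps '[{"x":0,"y":0,"z":0,"roll":0.02,"claw":0},{"x":0,"y":0,"z":0,"roll":0.04,"claw":0},{"x":0,"y":0,"z":0,"roll":0.04,"claw":0}]'

```text
clock: 21.62
eef_pos: [0.5189, 0.1795, 0.1279]
tool_rot: [0.998, 0.06, 0.0, 0.0]
force: [-0.7, -0.0, 6.5]
gripper_width: 0.174
```

```bash
python3 -c "
from rig import *
from h import *
s=read_state();print(s['eef_pos'],s['force'],s['torque'],s['joint_positions'][5]);t=tool(s);print(np.degrees(np.arctan2(t[1,1],t[0,1])))"
```

```text
[0.51894472 0.17945943 0.12786514] [-0.74667605 -0.00977756  6.49176091] [0.01530825 0.03848213 0.05404335] 0.07368105154877683
-83.1309355262058
```

There is no hard torque at 92°, which is within the play. I'll set it to about 91° and ease upward, watching the force.

Call:
apply_moves --steps '[{"x":0,"y":0,"z":0,"roll":-0.02,"claw":0},{"x":0,"y":0,"z":-1,"roll":-0.02,"claw":0},{"x":0,"y":0,"z":-2,"roll":-0.02,"claw":0},{"x":0,"y":0,"z":-3,"roll":-0.02,"claw":0},{"x":0,"y":0,"z":-3,"roll":-0.02,"claw":0}]'

```text
clock: 22.25
eef_pos: [0.519, 0.1795, 0.1308]
tool_rot: [0.998, 0.07, 0.0, 0.0]
force: [0.4, 0.2, 5.7]
gripper_width: 0.173
```

Call:
apply_moves --steps '[{"x":0,"y":0,"z":-2,"roll":0,"claw":0},{"x":0,"y":0,"z":-4,"roll":0,"claw":0},{"x":0,"y":0,"z":-6,"roll":0,"claw":0},{"x":0,"y":0,"z":-8,"roll":0,"claw":0},{"x":0,"y":0,"z":-8,"roll":0,"claw":0}]'

```text
clock: 22.88
eef_pos: [0.5189, 0.1795, 0.1388]
tool_rot: [0.998, 0.07, 0.0, 0.0]
force: [1.1, -0.3, 5.1]
gripper_width: 0.173
```

Call:
apply_moves --steps '[{"x":0,"y":0,"z":-1.5,"roll":0,"claw":0},{"x":0,"y":0,"z":-3,"roll":0,"claw":0},{"x":0,"y":0,"z":-4.5,"roll":0,"claw":0},{"x":0,"y":0,"z":-6,"roll":0,"claw":0},{"x":0,"y":0,"z":-6,"roll":0,"claw":0}]'

```text
clock: 23.5
eef_pos: [0.5189, 0.1795, 0.1448]
tool_rot: [0.998, 0.07, 0.0, 0.0]
force: [1.4, -0.0, 3.8]
gripper_width: 0.179
```

Call:
apply_moves --steps '[{"x":0,"y":0,"z":-1,"roll":0,"claw":0},{"x":0,"y":0,"z":-2,"roll":0,"claw":0},{"x":0,"y":0,"z":-3,"roll":0,"claw":0},{"x":0,"y":0,"z":-3,"roll":0,"claw":0}]'

```text
clock: 24.0
eef_pos: [0.5189, 0.1795, 0.1477]
tool_rot: [0.998, 0.07, 0.0, 0.0]
force: [1.3, 0.1, 3.8]
gripper_width: 0.176
```

Call:
apply_moves --steps '[{"x":0,"y":0,"z":-1,"roll":0,"claw":0},{"x":0,"y":0,"z":-1,"roll":0,"claw":0},{"x":0,"y":0,"z":-1,"roll":0,"claw":0.3},{"x":0,"y":0,"z":-1,"roll":0,"claw":0.5},{"x":0,"y":0,"z":-1,"roll":0,"claw":0.6},{"x":0,"y":0,"z":-1,"roll":0,"claw":0.6}]'

```text
clock: 24.75
eef_pos: [0.5188, 0.1795, 0.1485]
tool_rot: [0.998, 0.07, -0.0, 0.0]
force: [-0.2, 0.9, 0.8]
gripper_width: 0.6
```

```bash
python3 shot.py w8;python3 -c "
from rig import *;import cv2
cv2.imwrite('pics/scene8.png',cv2.resize(read_camera('scene')[140:220,310:410,::-1],None,fx=7,fy=7,interpolation=2))"
```

```text
24.75 [0.5188 0.1795 0.1485] [ 0.1935  0.4799  1.5945 -0.0001  1.0676  0.0535] [-0.2238  0.9009  0.8342]
[[ 0.9902  0.1396 -0.0005]
 [ 0.1396 -0.9902 -0.0002]
 [-0.0005  0.0001 -1.    ]]
```

View pics/scene8.png

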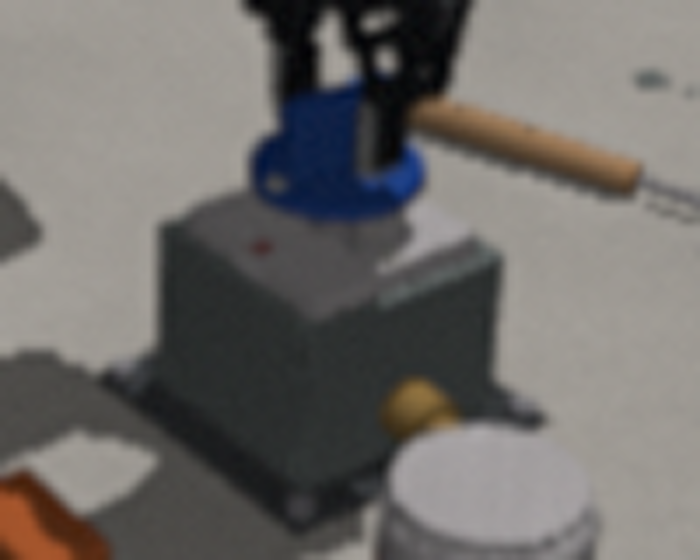

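View pics/w8.png

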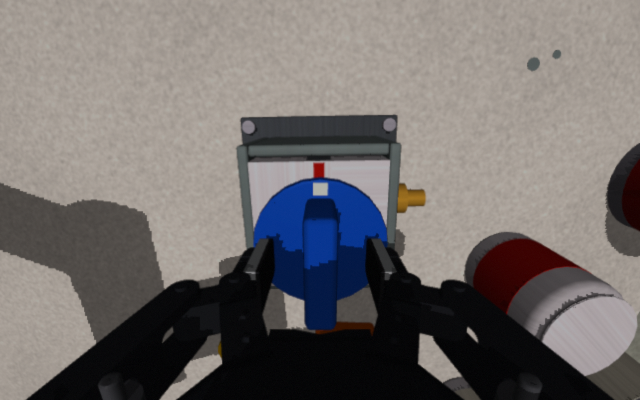

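The cap is up off the ring, its bar points at the red mark (320,170), and the fingers are open. I'll back straight up and check.

Call:
apply_moves --steps '[{"x":0,"y":0,"z":-10,"roll":0,"claw":0.8},{"x":0,"y":0,"z":-30,"roll":0,"claw":0.8},{"x":0,"y":20,"z":-70,"roll":0,"claw":0.8},{"x":0,"y":50,"z":-105,"roll":0,"claw":0.8},{"x":0,"y":70,"z":-120,"roll":0,"claw":0.8},{"x":0,"y":75,"z":-120,"roll":0,"claw":0.8},{"x":0,"y":75,"z":-120,"roll":0,"claw":0.8},{"x":0,"y":75,"z":-120,"roll":0,"claw":0.8}]'

```text
clock: 25.85
eef_pos: [0.5288, 0.1059, 0.2673]
tool_rot: [0.998, 0.07, -0.001, -0.0]
force: [-0.6, 0.5, 0.5]
gripper_width: 0.798
```

```bash
python3 shot.py w9;python3 -c "
from rig import *;import cv2
cv2.imwrite('pics/scene9.png',cv2.resize(read_camera('scene')[100:250,270:450,::-1],None,fx=4,fy=4,interpolation=2))"
```

```text
25.85 [0.5288 0.1059 0.2673] [ 0.0554  0.3537  1.4449  0.0002  1.3458 -0.0853] [-0.5667  0.4782  0.4949]
[[ 0.9901  0.1401 -0.0027]
 [ 0.1401 -0.9901  0.0001]
 [-0.0027 -0.0005 -1.    ]]
```

View pics/scene9.png

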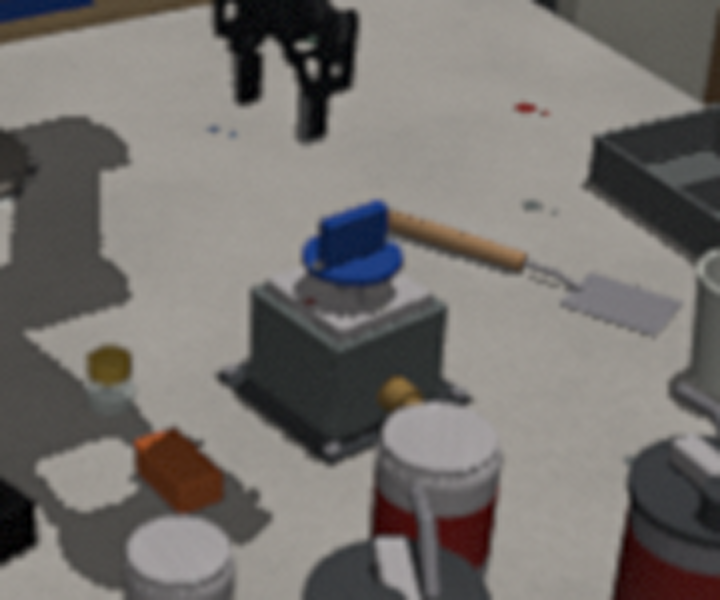

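View pics/w9.png

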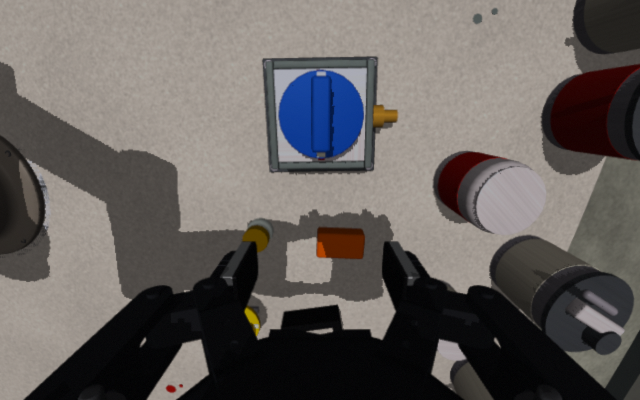

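The cap is upright and raised above the ring, and the bystanders look undisturbed. One numerical check before handing in.

Run:
```python
from h import *;import pickle
s,c,im=pickle.load(open("w9.pkl","rb"));hsv=cv2.cvtColor(im,cv2.COLOR_RGB2HSV)
m=cv2.inRange(hsv,(105,110,25),(130,255,255));m[:60]=0;m[170:]=0;m[:,:265]=0;m[:,375:]=0
k=cv2.convexHull(max(cv2.findContours(m,0,1)[0],key=cv2.contourArea)).reshape(-1,2)
for z in (.105,.129):print(z,cv2.minEnclosingCircle(onz(c,k,z)[:,:2].astype(np.float32)))
w=cv2.inRange(hsv,(0,0,120),(180,70,255))
P=[]
for v0,v1 in((69,77),(151,159)):
    q=w[v0:v1,308:334];ys,xs=np.nonzero(q);P.append((xs.mean()+308,ys.mean()+v0))
p=onz(c,P,.129);d=p[0]-p[1];print(P,np.degrees(np.arctan2(d[1],d[0])),"target 99.0",p.mean(0))
```

```text
0.105 ((0.5193701982498169, 0.18006442487239838), 0.043149881064891815)
0.129 ((0.5193591713905334, 0.17984463274478912), 0.03959162160754204)
[(np.float64(320.5342465753425), np.float64(71.31506849315069)), (np.float64(311.3333333333333), np.float64(157.33333333333334))] 91.54685362811233 target 99.0 [0.51474998 0.1786266  0.129     ]
```

The flange radius matches the raised height (39.6 mm against 40), and the centre is within 1 mm. The lower-mark mask picked up ring pixels, so I'll redo the angle with a tighter mask.

Run:
```python
from h import *;import pickle
s,c,im=pickle.load(open("w9.pkl","rb"));hsv=cv2.cvtColor(im,cv2.COLOR_RGB2HSV)
w=cv2.inRange(hsv,(0,0,110),(180,110,255))
blue=cv2.inRange(hsv,(105,110,25),(130,255,255));blue[:60]=0;blue[170:]=0;blue[:,:265]=0;blue[:,375:]=0
k=cv2.convexHull(max(cv2.findContours(blue,0,1)[0],key=cv2.contourArea));h=np.zeros_like(w);cv2.fillPoly(h,[k],255);h=cv2.erode(h,np.ones((3,3)))
N,l,st,ce=cv2.connectedComponentsWithStats(w&h)
I=[i for i in range(1,N) if st[i,4]>5];print(st[I],ce[I])
I=sorted(I,key=lambda i:ce[i][1]);p=onz(c,[ce[I[0]],ce[I[-1]]],.129);d=p[0]-p[1];print(np.degrees(np.arctan2(d[1],d[0])),p.mean(0))
```

```text
[[317  71   9   5  43]] [[321.          73.09302326]]
0.0 [0.51432837 0.21579343 0.129     ]
```

The mark seen from the cap centre lies at about 98°, against a target of 99°, so the angle is good. Handing in.

```bash
python3 -c "
from rig import *
print(job_done())"
```

```text
the job is handed in; nothing more can be done
None
```

The large blue cap is in the strainer port, turned a quarter clockwise and sprung up into its detent, and I handed the job in at about 26 s. `job_done()` gives no verdict, so I can't confirm a pass.

- **Pressing:** the foot met the plunger near TCP z 0.158 m. The flange met the ring at 0.1273 m, where the wrist force jumped by 4 N to about 11 N. I then eased up 0.5 mm.
- **Turning:** it turned clockwise at almost no torque. I went to about 92° without feeling the hard stop, then set it back to about 91°. The cap rose about 20 mm with the spring still pushing, and I released it.
- **Last checks:** the cap is upright and about 1 mm from the measured port centre. The bar is at about 98° against a target of 99°. The flange's apparent size fits the raised, locked height. The gripper is clear and the bystanders near the port look undisturbed.
- **Failed or disagreed:**
  - One grasp move was refused for a missing roll key and moved nothing.
  - The first bar-angle check read 91.5° because its mask caught ring pixels.
  - The second check found only one white mark, so the 98° comes from that mark and the cap centre.

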